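# Press the glass slide into the register corner

## Robot

A 6-joint arm with a two-finger parallel gripper is mounted at the origin on the work surface. World frame = base frame: x ahead of the robot, y to its left, z up, the work surface at z = 0. Lengths are in mm, angles in rad, forces in N, time in s.
With the tool pointing down it reaches from about 275 to 825 mm from the base axis. Payload 5.2 kg.
Tool frame: the origin (TCP) lies at the very end of the fingers, on their centre line; the grasp point (between the pads) lies 19 mm behind it; z points along the fingers, y is the line along which they close (so a half turn about z gives the same grasp; the last joint's range is limited). The gripper opens to 93 mm and grips with 3 to 60 N. Pads are 15 mm wide; open, the fingers measure 128 mm over their backs; the gripper's body (75 mm by 188 mm) begins 65 mm behind the grasp point.
Start: joints at [1.08, 0.259, 1.535, -0, 1.348, -0.203], TCP at [156.092, 527.39, 218.653] pointing down, gripper open.
Joint ranges: [-3.14, 3.14], [-0.91, 2.08], [0.19, 2.58], [-1.22, 4.36], [0.22, 2.71], [-3.12, 3.12]. Speed limits (rad/s): [2.57, 2.57, 3.14, 3.14, 3.14, 3.14].

## Interface

Orientations are given as [roll, pitch, yaw] about the fixed x, y, z axes, in that order (R = Rz(yaw) Ry(pitch) Rx(roll)).
In Python, from bench import robot gives the robot as it stands. The module is installed in compiled form; this text tells all that it offers. Calls block until the motion is done:
- robot.move_ptp(position, orientation): joint-space move of the TCP to a pose.
- robot.move_linear(position, ori=None, speed=150, f_stop=None): straight line of the TCP; ori=None keeps the orientation; speed is the mean speed in mm/s. With f_stop (N) it stops when the force on the tool has changed by that much, and returns True; else False.
- robot.move_j(angles): joint-space move.
- robot.move_gripper(opening): opening from 0.0 (shut) to 1.0 (fully open); the grip force is fixed at half the most; returns when the fingers have stopped.
- robot.sleep(seconds).
- robot.inverse_kinematics(position, orientation): joint angles nearest the present ones, or None.
- robot.get_image(name): name is "scene" or "top"; returns a dict with "img" (420x560x3 uint8, blue, green, red), "fovy" (degrees; the focal length in pixels is half the picture's height over the tangent of half this angle, whatever the lens; pixels are square), "cx", "cy" (the principal point, pixels), "eye" and "orientation" of the camera in the world. Camera axes: x right, y down, z forward; pixel columns grow to the right and rows downward; lengths in mm; the calibration is good to about 2 mm. A picture is of the moment at which its call begins. There is no depth.
A pose or a line that the arm cannot do raises robot.MotionError and nothing moves.
- robot.hand_in(): hands the job in; it is judged then, once.
Readings, each from a call of its own:
- robot.current_t(): time.
- robot.current_qpos(): joint angles.
- robot.current_joint_vel(): joint speeds.
- robot.current_joint_efforts(): joint torques, N m.
- robot.current_tcp_pos(): TCP position.
- robot.current_eef_rot(): TCP orientation.
- robot.current_contact_force(): force on the tool from outside, world axes, zero at the start.
- robot.current_ft_torque(): the same for the moment, N m.
- robot.current_gripper_width(): opening from 0.0 (shut) to 1.0 (fully open).
- robot.current_finger_force(): force on a finger pad.
Only numpy, scipy, OpenCV 4.12 (cv2) and the standard library are available. Lean on these libraries where they do the work, as an engineer would, in place of code of your own. Each camera call takes 0.05 s, during which the arm holds its last target. There are 200 camera calls.

## Task

Pick the glass stereo slide with the red dot up out of the metal tray on the turntable, lay it flat on the opal top of the light box and push it into the corner of the two brass fences, one short end flush against the end fence and a long edge flush against the side fence at the same time. Keep it pressed against both fences so that I can stick its caption label on square: firmly, but not so hard that glass would crack, and the program finishes with the robot still holding it there. Leave the slide with the blue dot in its tray and everything else on the table where it is.

Things in the scene. Friction and masses are not known exactly. Their poses are not given: they have to be found in the camera images.
- slide_red: Glass stereo slide with a red dot, 17 mm across, on a white label in the middle of its top; 101 mm long, 41 mm wide, 5 mm thick, about 55 g, silver metal edge, a picture window at either end. Loose, lying flat in the tray, either of the two places. Origin: centre of its underside; x along its length, y across, z up. Either end may go to the end fence.
- slide_blue: The same kind of slide with a blue dot, lying beside it in the tray, the slides' centres about 76 mm apart across their lengths. To be left in the tray.
- turntable: Turntable: black platter 244 mm across carrying a fixed shallow silver tray, 142 mm along x by 190 mm along y, floor 30 mm above the table, rim 2 mm thick and 7.5 mm above that floor. Origin on the axis at table height, z up; the slides lie roughly along its x, at about y = +38 and y = -38 mm. The platter turns only if pushed (0.15 N m).
- lightbox: Grey register light box, fixed to the table, 240 mm (x) by 190 mm (y), with a white opal top 45 mm above the table, level, flat and smooth (the slide slides on it and on the fences with a friction of about 0.3). Origin: centre of its underside. Other fixed equipment, up to 145 mm high, stands only beyond world x = 0.73 m and |y| = 0.53 m.
- corner (a point): Inner corner of the two fences, level with the opal top (45 mm above the table). x points through the end fence, y through the side fence, z up (as the light box); the slide lies at negative x and y, its length along x; when home its centre is at x = -50.5 mm, y = -20.5 mm.
- end_fence: Fixed brass bar across the light box's x, 8 mm high, 12 mm thick; its flat face reaches from the corner 45 mm along -y. The slide's short end butts against it. Origin: centre of its underside.
- side_fence: Fixed brass bar along the light box's x, 8 mm high, 12 mm thick; its flat face reaches from the corner only 46 mm along -x, so it covers the half of the slide's long edge that is nearer the end fence, and the other 55 mm of that edge stays free for a finger. Origin: centre of its underside.
- viewer: Chunky black plastic stereo viewer, 85 x 135 mm, 80 mm high, behind the work area. Bystander. Origin: centre of its underside.
- blower: Tan rubber blower bulb standing upright, 62 mm across, 118 mm high with its nozzle. Bystander. Origin: centre of its underside.
- loupe: Black and clear loupe, 54 mm across, 48 mm high. Bystander. Origin: centre of its underside.
- brush: Dusting brush lying on the table, to the robot's right. Bystander.
- cleaner: Amber bottle of film cleaner, 54 mm across, 130 mm high. Bystander. Origin: centre of its underside.

How it is judged (in metres and radians):
On the way:
1. the red-dot slide is lifted clear out of the tray, held in the fingers (height (world z) of slide_red above 0.05 m and contact force between the fingers and slide_red above 1 N), for 0.2 s.
At the end, for the whole second after the job is handed in: Red-dot slide flat on the opal top (2.5 mm, 0.04 rad), square to the fences (0.05 rad), centre within 2.5 mm of home, pressed with over 1 N on each fence at once, at rest, fingers still on it; blue-dot slide still in its tray (contact force between slide_red and end_fence above 1 N and contact force between slide_red and side_fence above 1 N and contact force between slide_red and the fingers above 1 N and x of slide_red in the frame of corner between -0.053 and -0.048 m and y of slide_red in the frame of corner between -0.023 and -0.018 m and z of slide_red in the frame of corner between -0.003 and 0.0025 m and angle between the x axis of slide_red and the x axis of corner, either way round below 0.05 rad and angle between slide_red's own z axis and vertical below 0.04 rad and linear speed of slide_red below 0.01 m/s and z of slide_blue in the frame of turntable between 0.027 and 0.034 m); the arm keeps its last pose, push and grip.
It fails at once if the blue-dot slide is shoved or knocked away from its place (more than 30 mm) (distance of slide_blue from where it was at the start of the episode above 0.03 m).
It fails at once if the viewer, blower bulb, loupe, brush or cleaner bottle is shoved or knocked more than 30 mm from its place (distance of any of viewer, blower, loupe, brush, cleaner from where it was at the start of the episode above 0.03 m).
It fails at once if the glass is forced against a fence with more than 60 N (contact force between slide_red and end_fence above 60 N or contact force between slide_red and side_fence above 60 N).
It also fails if it takes over 53 s, if anything falls off the work surface, if the arm or the gripper's body presses on something with over 40 N, if the wrist force passes 120 N, or if a joint passes its speed limit or range.

## Working session

There is one attempt and no reset: what is moved stays moved. The work goes in short steps, each a Python script; the robot and the scene stay as the last script left them, time stands still between calls to the robot, and variables do not carry over. Pictures are saved under pics/ and viewed, at most 10 in all, crops included, and the job is handed in when it is done.

```bash
mkdir -p pics; cat > h.py <<'E'
import numpy as np, cv2
from bench import robot
from scipy.spatial.transform import Rotation as R
def cam(n):
    d=robot.get_image(n); return d
def rot(o):
    o=np.array(o,float)
    return o if o.shape==(3,3) else R.from_euler('xyz',o).as_matrix()
def K(d):
    f=d['img'].shape[0]/2/np.tan(np.radians(d['fovy'])/2); return f
def ray(d,u,v):
    f=K(d); return rot(d['orientation'])@np.array([(u-d['cx'])/f,(v-d['cy'])/f,1])
def atz(d,u,v,z):
    r=ray(d,u,v); e=np.array(d['eye']); return e+r*(z-e[2])/r[2]
def proj(d,p):
    c=rot(d['orientation']).T@(np.array(p)-d['eye']); f=K(d); return np.array([d['cx']+f*c[0]/c[2],d['cy']+f*c[1]/c[2]])
def tri(obs):
    A=np.zeros((3,3));b=np.zeros(3)
    for d,u,v in obs:
        r=ray(d,u,v);r/=np.linalg.norm(r);P=np.eye(3)-np.outer(r,r);A+=P;b+=P@np.array(d['eye'])
    return np.linalg.solve(A,b)
E
python3 - <<'E'
from h import *
import pickle
for n in("scene","top"):
    d=cam(n); print({k:v for k,v in d.items() if k!='img'}); pickle.dump(d,open(n+'.pkl','wb'))
    cv2.imwrite(f'pics/{n}.png',cv2.resize(d['img'],(800,600),interpolation=cv2.INTER_CUBIC))
print(robot.current_t(),robot.current_tcp_pos(),robot.current_eef_rot())
E
```

```text
{'fovy': 46.02056742320144, 'cx': 279.8120408223774, 'cy': 207.17145432761794, 'eye': array([1444.58639525, -945.14596635, 1173.23159385]), 'orientation': array([-2.29348818, -0.01587279,  0.7458023 ])}
{'fovy': 56.85302272163649, 'cx': 285.3625921378073, 'cy': 205.8794215625588, 'eye': array([ 476.59985619,   21.03413445, 1345.07836875]), 'orientation': array([-3.05834483, -0.01184243, -1.55902793])}
0.1 [155.87008637 526.9382345  217.91513481] [-3.13999304e+00 -3.41832537e-04  2.85377033e+00]
```

View pics/scene.png

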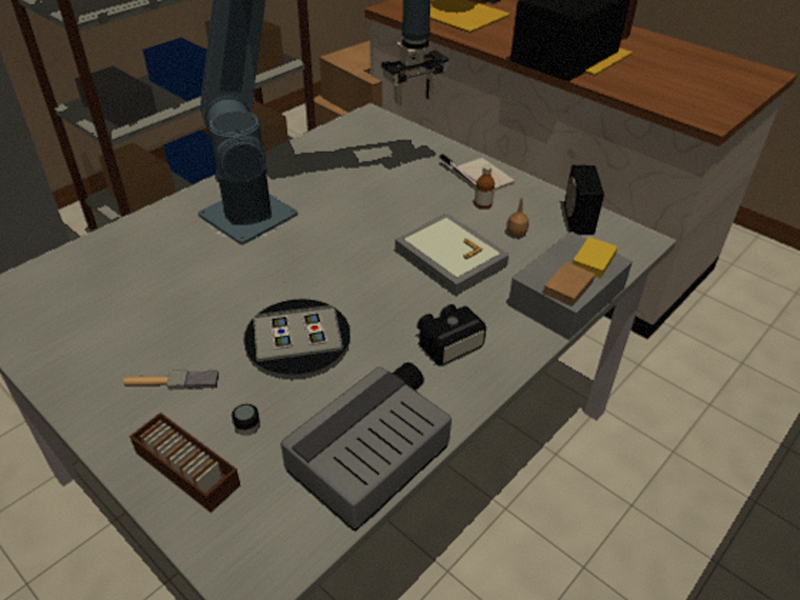

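View pics/top.png

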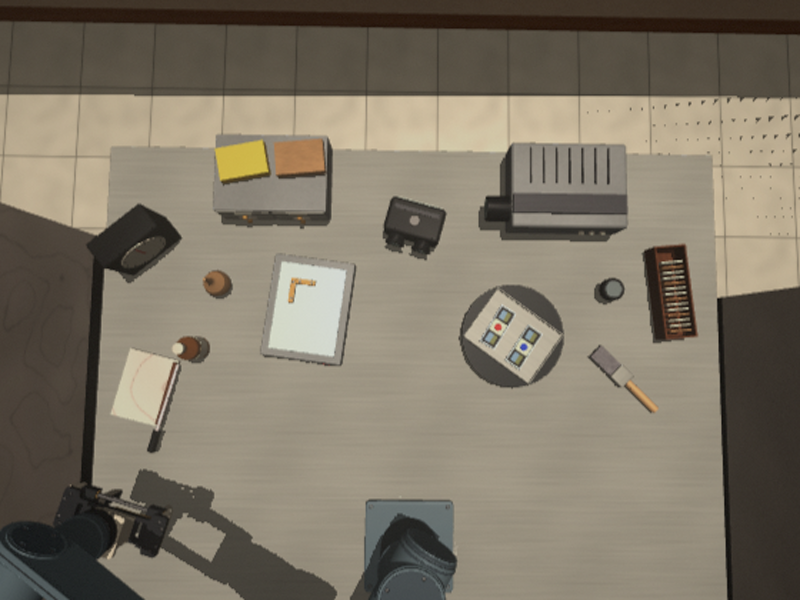

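The scene view shows the tray at about (297,335) and the light box at (452,250). In the top view the red dot is at (497,327), the blue dot at (524,347), and the brass corner near (291,281). I'll enlarge crops of both views.

```bash
python3 - <<'E'
import cv2,pickle,numpy as np
def crop(n,u0,v0,w,h,s):
    d=pickle.load(open(n+'.pkl','rb'));c=d['img'][v0:v0+h,u0:u0+w]
    c=cv2.resize(c,None,fx=s,fy=s,interpolation=cv2.INTER_CUBIC)
    for i in range(0,w,10): cv2.putText(c,str(u0+i),(i*s,8),0,.3,(0,255,255),1);c[::4,i*s]=(0,255,255)
    for i in range(0,h,10): cv2.putText(c,str(v0+i),(0,i*s+8),0,.3,(0,255,0),1);c[i*s,::4]=(0,255,0)
    return c
# top: tray (400 wide) + box
a=crop('top',320,198,77,75,5);b=crop('top',182,175,70,85,5)
def pad(a,w,h):
    o=np.zeros((h,w,3),np.uint8);o[:a.shape[0],:a.shape[1]]=a[:h,:w];return o
cv2.imwrite('pics/t2.png',np.hstack([pad(a,400,430),pad(b,360,430)]))
a=crop('scene',170,205,78,60,5);b=crop('scene',274,148,84,60,5)
cv2.imwrite('pics/s2.png',np.hstack([pad(a,390,300),pad(b,410,300)]))
E
```

```text
(no output)
```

View pics/t2.png

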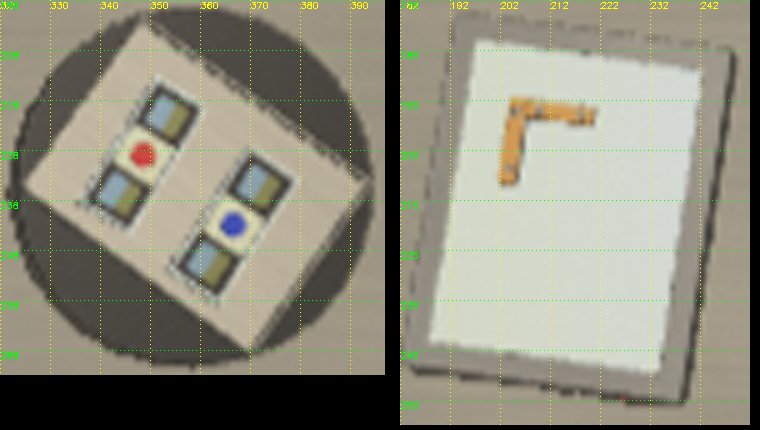

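View pics/s2.png

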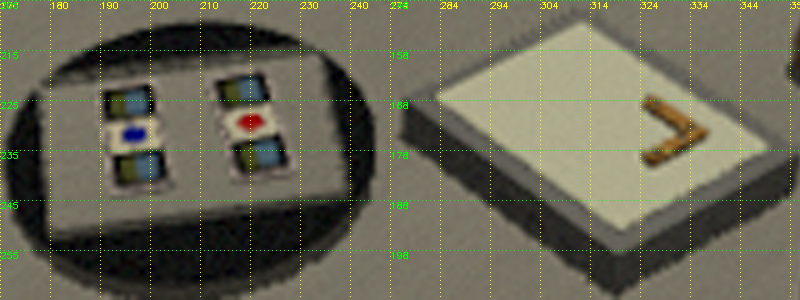

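The red slide is the left one in the top view: dot at (348.5,229), windows at (354,221) and (344,237). The blue dot is at (366.5,243). The L's outer corner is near (202,195); the end-fence arm runs to (220,198) and the side-fence arm to (203,212). Next I triangulate the dots, windows and opal corners, and fit the L.

```bash
cat > meas.py <<'E'
from h import *
import pickle
from scipy.optimize import minimize,least_squares
D={n:pickle.load(open(n+'.pkl','rb')) for n in('top','scene')}
def dot(d,box,c):
    u0,v0,u1,v1=box; I=d['img'][v0:v1,u0:u1].astype(float)
    w=(I[...,2]-I[...,:2].max(2) if c=='r' else I[...,0]-I[...,1:].max(2)); w=np.clip(w-40,0,None)
    y,x=np.mgrid[v0:v1,u0:u1]; return np.array([(w*x).sum(),(w*y).sum()])/w.sum()
bx={'top':((340,221,356,237),(358,235,375,251)),'scene':((212,222,227,235),(188,226,203,238))}
for i,c in enumerate('rb'):
    px={n:dot(D[n],bx[n][i],c) for n in D}
    p=tri([(D[n],*px[n]) for n in D]); print(c,{n:px[n].round(2) for n in px},p.round(1),atz(D['top'],*px['top'],35).round(1),atz(D['scene'],*px['scene'],35).round(1))
# opal corners by pixel, order: farleft, farright, nearright, nearleft (in top view)
ot=[(196.5,183),(241.6,189),(233.5,249.3),(187.8,243.6)]
# same corners in scene view
os_=[(349,177.3),(319.5,194),(283,167),(312.5,152)]
P=[]
for a,b in zip(ot,os_):
    p=tri([(D['top'],*a),(D['scene'],*b)]);P.append(p);print('opal',p.round(1))
P=np.array(P); e=(P[0]+P[1]-P[2]-P[3])[:2]; print('opal yaw',np.arctan2(e[1],e[0]),'sides',[np.linalg.norm(P[i]-P[i-1]).round(1) for i in range(4)])
# brass L: soft mask vs projected solid
S=8
def soft(d,box):
    u0,v0,u1,v1=box; I=d['img'][v0:v1,u0:u1].astype(float); return np.clip((I[...,2]-I[...,0]-45)/55,0,1)
bb={'top':(196,189,226,218),'scene':(318,160,345,188)}
M={n:soft(D[n],bb[n]) for n in D}
def render(n,q):
    x,y,t,z=q; u0,v0,u1,v1=bb[n]; m=np.zeros(((v1-v0)*S,(u1-u0)*S),np.uint8); c,s=np.cos(t),np.sin(t)
    for lo,hi in (((0,-45),(12,12)),((-46,0),(0,12))):
        pts=[]
        for X in(lo[0],hi[0]):
            for Y in(lo[1],hi[1]):
                for Z in(z,z+8):
                    pts.append((proj(D[n],(x+c*X-s*Y,y+s*X+c*Y,Z))-(u0-.5,v0-.5))*S-.5)
        h=cv2.convexHull(np.array(pts,np.float32)); cv2.fillConvexPoly(m,np.round(h*16).astype(np.int32),255,shift=4)
    return cv2.resize(m,(u1-u0,v1-v0),interpolation=cv2.INTER_AREA)/255.
def cost(q,ns): return sum(((render(n,q)-M[n])**2).sum() for n in ns)
c0=atz(D['top'],206,199,45); 
for ns in(('top',),('scene',),('top','scene')):
    best=None
    for t in(-.2,-.1,-.3):
        f=lambda q:cost((q[0],q[1],q[2],q[3] if len(ns)>1 else 45),ns)
        r=minimize(f,[c0[0],c0[1],t,45],method='Nelder-Mead',options=dict(initial_simplex=np.array([c0[0],c0[1],t,45])+np.array([[0,0,0,0],[12,0,0,0],[0,12,0,0],[0,0,.1,0],[0,0,0,8]]),maxiter=600))
        if best is None or r.fun<best.fun:best=r
    print(ns,best.x.round(3),best.fun, [M[n].sum().round(1) for n in ns])
# slide axis from windows: dark pixels (top view)
def win(n,u,v,r,z=35):
    d=D[n];I=d['img'].astype(float).max(2); y,x=np.mgrid[0:420,0:560]
    k=np.clip(150-I,0,60)*((abs(x-u)<=r)&(abs(y-v)<=r)); return atz(d,(k*x).sum()/k.sum(),(k*y).sum()/k.sum(),z)
for nm,A,B in(('top red',(354,221),(344,236.5)),('top blue',(373,235),(362,250.5))):
    a,b=win('top',*A,6),win('top',*B,6);v=a-b;print(nm,a.round(1),b.round(1),'mid',((a+b)/2).round(1),'len',np.hypot(*v[:2]).round(1),'yaw',np.arctan2(v[1],v[0]).round(3))
a,b=win('scene',217.5,223,5),win('scene',221.5,236,5);v=a-b;print('scene red',((a+b)/2).round(1),np.arctan2(v[1],v[0]).round(3))
E
python3 meas.py
```

```text
r {'top': array([348.18, 228.59]), 'scene': array([219.73, 228.9 ])} [ 512.9 -204.7   37.6] [ 511.8 -206.3   35. ] [ 512.1 -201.9   35. ]
b {'top': array([366.21, 242.56]), 'scene': array([196.46, 231.47])} [ 466.7 -265.3   37.5] [ 465.5 -267.2   35. ] [ 466.  -262.7   35. ]
opal [659.9 308.4  43.8]
opal [641.8 156.4  44.1]
opal [440.8 180.1  46.9]
opal [458.4 332.5  47.3]
opal yaw -0.11824765947267162 sides [np.float64(202.9), np.float64(153.1), np.float64(202.4), np.float64(153.4)]
('top',) [ 6.08561e+02  2.70876e+02 -1.35000e-01  4.97110e+01] 24.361772617651823 [np.float64(82.3)]
('scene',) [ 6.05556e+02  2.79307e+02 -1.34000e-01  4.52960e+01] 36.9763084128482 [np.float64(35.5)]
('top', 'scene') [ 6.08412e+02  2.70501e+02 -1.19000e-01  5.03090e+01] 66.31137242192291 [np.float64(82.3), np.float64(35.5)]
top red [ 538.5 -223.9   35. ] [ 484.4 -190.8   35. ] mid [ 511.4 -207.4   35. ] len 63.4 yaw -0.549
top blue [ 491.7 -286.7   35. ] [ 438.1 -251.4   35. ] mid [ 464.9 -269.    35. ] len 64.1 yaw -0.582
scene red [ 513.2 -204.1   35. ] 2.611
```

Checks: the dots come out 76.2 mm apart and 37.6 mm high (35 expected, 2 mm calibration), so the slides are located well enough. The L fit is poor because of its mask, so I refine it with a normalised mask. I also fit the opal yaw as a rectangle and check IK.

```bash
sed -i 's/^    u0,v0,u1,v1=box; I=d\[.img.\]\[v0:v1,u0:u1\].astype(float); return np.clip.*/    u0,v0,u1,v1=box; I=d["img"][v0:v1,u0:u1].astype(float); q=(I[...,2]-I[...,0])\/I[...,2]; lo,hi=np.median(q),np.percentile(q,97); return np.clip((q-lo)\/(hi-lo),0,1)/' meas.py
cat >> meas.py <<'E'
print('--- opal')
def om(n):
    I=D[n]['img'].astype(float).min(2) if n=='top' else D[n]['img'].astype(float)[...,1]
    return I
def rend(n,q):
    x,y,t,L,W=q;u0,v0,u1,v1=ob[n];m=np.zeros(((v1-v0)*S,(u1-u0)*S),np.uint8);c,s=np.cos(t),np.sin(t)
    pts=[(proj(D[n],(x+c*X-s*Y,y+s*X+c*Y,45))-(u0-.5,v0-.5))*S-.5 for X,Y in((L/2,W/2),(L/2,-W/2),(-L/2,-W/2),(-L/2,W/2))]
    cv2.fillConvexPoly(m,np.round(np.array(pts)*16).astype(np.int32),255,shift=4);return cv2.resize(m,(u1-u0,v1-v0),interpolation=cv2.INTER_AREA)/255.
ob={'top':(185,180,246,253),'scene':(276,148,354,198)}
for n in D:
    u0,v0,u1,v1=ob[n];I=om(n)[v0:v1,u0:u1];m0=rend(n,(550,244,-.118,202,153))
    hi=np.median(I[m0>.9]);lo=np.median(I[m0<.1]);T=np.clip((I-lo)/(hi-lo),0,1)
    br=np.zeros_like(T,bool);a=bb[n];br[a[1]-v0:a[3]-v0,a[0]-u0:a[2]-u0]=True  # brass area counts as opal
    if n=='top': T[br]=1
    else: T[br&(m0>.5)]=1
    x0=np.array([550,244,-.118,202,153.]);r=minimize(lambda q:((rend(n,q)-T)**2).sum(),x0,method='Nelder-Mead',options=dict(initial_simplex=np.vstack([x0,x0+np.diag([8,8,.05,6,6])]),maxiter=800))
    print(n,r.x.round(3),r.fun.round(1))
print('--- IK')
for nm,p,y in(('pick',(500,-197,60),-.54),('place',(540,260,60),-.12)):
    for k in(-1,0,1):
        q=robot.inverse_kinematics(list(p),[np.pi,0,y+k*np.pi]);print(nm,k,None if q is None else np.round(q,2))
E
python3 meas.py | grep -v '^opal \|^[rb] '
```

```text
('top',) [ 6.08314e+02  2.70810e+02 -1.29000e-01  4.93210e+01] 7.594477209774971 [np.float64(107.0)]
('scene',) [ 6.08034e+02  2.77640e+02 -1.21000e-01  4.56080e+01] 9.397205167841976 [np.float64(71.2)]
('top', 'scene') [ 6.08417e+02  2.70865e+02 -1.16000e-01  4.83530e+01] 25.249147444952975 [np.float64(107.0), np.float64(71.2)]
top red [ 538.5 -223.9   35. ] [ 484.4 -190.8   35. ] mid [ 511.4 -207.4   35. ] len 63.4 yaw -0.549
top blue [ 491.7 -286.7   35. ] [ 438.1 -251.4   35. ] mid [ 464.9 -269.    35. ] len 64.1 yaw -0.582
scene red [ 513.2 -204.1   35. ] 2.611
--- opal
top [ 5.49797e+02  2.42455e+02 -1.25000e-01  2.04292e+02  1.53996e+02] 12.2
scene [ 5.50004e+02  2.48330e+02 -1.27000e-01  2.03725e+02  1.52701e+02] 9.3
--- IK
pick -1 [-0.58  0.4   1.77  0.    0.98 -1.61]
pick 0 [-0.58  0.4   1.77 -0.    0.98  1.53]
pick 1 [-0.58  0.4   1.77  0.    0.98 -1.61]
place -1 [ 0.26  0.49  1.61  0.    1.04 -1.19]
place 0 [ 0.26  0.49  1.61 -0.    1.04  1.95]
place 1 [ 0.26  0.49  1.61  0.    1.04 -1.19]
```

Light box yaw is about -0.126 and the corner about (608, 274). Opal is 204×154 mm, inside the 240×190 box. The red slide centre is about (512,-204.5), yaw -0.545. I grip across the width, 20 mm off centre on the end that will stay clear of the side fence.

```bash
python3 - <<'E'
from h import *
C=np.array([512,-204.5]);y=-.545;u=np.array([np.cos(y),np.sin(y)]);G=C-20*u;o=[np.pi,0,y+np.pi]
robot.move_gripper(62/93)
robot.move_ptp([*G,110],o); robot.move_linear([*G,48])
print(robot.current_t(),robot.current_tcp_pos(),robot.current_contact_force())
hit=robot.move_linear([*G,27],speed=20,f_stop=4)
p=robot.current_tcp_pos();print(hit,p,robot.current_contact_force(),robot.current_t())
d=cam('scene');c=d['img'][185:275,150:270];cv2.imwrite('pics/g.png',cv2.resize(c,None,fx=5,fy=5,interpolation=cv2.INTER_CUBIC))
E
```

```text
4.2083 [ 495.23655784 -194.01589628   48.25070898] [ 0.07101079 -0.01990598  0.24106124]
True [ 494.7828494  -194.04228536   30.2929593 ] [-0.04847724 -0.91918231  5.53377429] 5.0333
```

View pics/g.png

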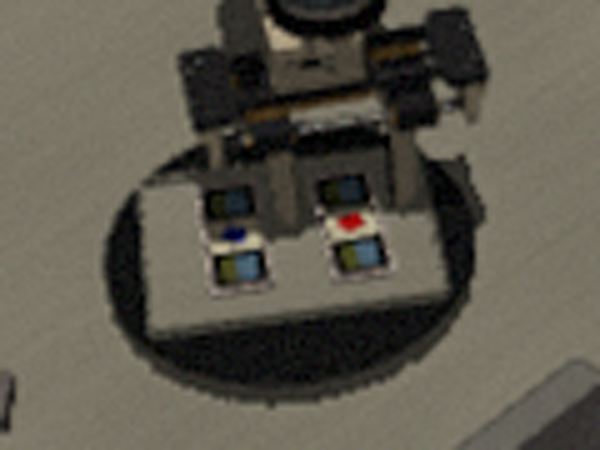

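The fingers straddle the red slide evenly, at about (287,190) and (405,180), with the slide spanning 318 to 372. The tips touched the floor at z = 30.3, as expected. I raise 0.8 mm, grip and lift.

```bash
python3 - <<'E'
from h import *
p=np.array(robot.current_tcp_pos())
robot.move_linear([*p[:2],31.0],speed=20)
robot.move_gripper(0.3)
print('w',robot.current_gripper_width()*93,robot.current_finger_force(),robot.current_contact_force(),robot.current_tcp_pos())
robot.move_linear([*p[:2],130],speed=100); robot.sleep(.3)
print('w',robot.current_gripper_width()*93,robot.current_finger_force(),robot.current_contact_force(),robot.current_t())
cn=np.array([608.2,274.2]);y=-.126;u=np.array([np.cos(y),np.sin(y)]);v=np.array([-u[1],u[0]])
G=cn+(-70.5-12)*u+(-20.5-12)*v;o=[np.pi,0,y+np.pi]
robot.move_ptp([*G,130],o);robot.move_linear([*G,70])
print(robot.current_tcp_pos(),robot.current_eef_rot(),robot.current_finger_force(),robot.current_t())
ims=[]
for n,b in(('top',(170,170,260,265)),('scene',(274,128,369,208))):
    d=cam(n);c=d['img'][b[1]:b[3],b[0]:b[2]];c=cv2.resize(c,(400,int(400*c.shape[0]/c.shape[1])),interpolation=cv2.INTER_CUBIC);ims.append(cv2.copyMakeBorder(c,0,430-c.shape[0],0,0,0))
cv2.imwrite('pics/p.png',np.hstack(ims))
E
```

```text
w 40.28221860444575 29.99586135149002 [ 0.51645724  0.32679644 -0.72685155] [ 494.700213   -194.00957414   30.9015259 ]
w 40.06534761150587 29.995858669281006 [ 0.09854813  0.20655252 -1.26118686] 7.2667
[522.76484715 251.77944135  70.2234512 ] [-3.14157008e+00 -2.04417533e-06  3.01451163e+00] 29.995892643928528 9.4583
```

View pics/p.png

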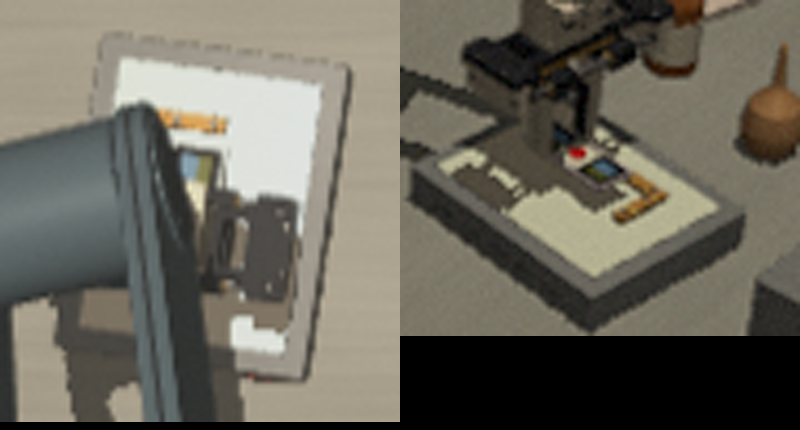

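The slide is held (finger force 30 N, opening 40 mm) over the opal, roughly parallel to the fences. The scene crop shows the dot at (578,153) and the L at (650,200), so it sits clear of the corner. I lower it gently.

```bash
python3 - <<'E'
from h import *
f=lambda:np.round(robot.current_contact_force(),2)
y=-.126;u=np.array([np.cos(y),np.sin(y)]);v=np.array([-u[1],u[0]])
p=np.array(robot.current_tcp_pos());robot.move_linear([*p[:2],50],speed=60);print(f(),robot.current_tcp_pos())
h=robot.move_linear([*p[:2],43],speed=8,f_stop=2.5);robot.sleep(.2);print(h,robot.current_tcp_pos().round(2) if hasattr(robot.current_tcp_pos(),'round') else robot.current_tcp_pos(),f(),robot.current_ft_torque(),robot.current_t())
p=np.array(robot.current_tcp_pos());F0=np.array(f())
t=p.copy();t[:2]+=25*u
h=robot.move_linear(list(t),speed=10,f_stop=6);robot.sleep(.2)
q=np.array(robot.current_tcp_pos());F=np.array(f());print('x',h,((q-p)[:2]@u).round(2),((q-p)[:2]@v).round(2),q.round(2),'Fu,Fv',(F[:2]@u).round(2),(F[:2]@v).round(2),F[2],robot.current_ft_torque(),robot.current_t())
E
```

```text
[-0.25 -0.43  0.01] [523.00104146 252.25351971  49.44374918]
True [523.46 252.32  45.82] [-0.47  0.32  5.34] [-0.00167241  0.00059723  0.04471931] 10.825
x True 10.95 -0.0 [534.33 250.94  45.83] Fu,Fv -0.75 -0.01 5.59 [ 0.102792    0.09811145 -0.01334879] 12.4083
```

```bash
cat >> h.py <<'E'
y0=-.126;u=np.array([np.cos(y0),np.sin(y0),0]);v=np.array([-u[1],u[0],0]);z=np.array([0,0,1.])
def st(tag):
    F=np.mean([robot.current_contact_force() for _ in range(5)],0);q=np.array(robot.current_tcp_pos())
    print(tag,'uv',(q@u).round(2),(q@v).round(2),q[2].round(2),'F',(F@u).round(2),(F@v).round(2),F[2].round(2),'t',round(robot.current_t(),2));return F
E
python3 - <<'E'
from h import *
st('start')
p=np.array(robot.current_tcp_pos())
for i in range(1,5):
    robot.move_linear(list(p+u*i*1.0),speed=10,f_stop=12);robot.sleep(.15);F=st(i)
    if -F@u>6:break
E
```

```text
start uv 498.56 316.1 45.83 F -0.76 -0.02 5.59 t 12.41
1 uv 498.63 316.07 45.84 F -3.06 0.05 5.74 t 12.83
2 uv 498.67 316.06 45.82 F -5.95 -0.84 7.78 t 13.23
3 uv 498.71 316.07 45.8 F -7.16 -0.12 10.06 t 13.63
```

```bash
python3 - <<'E'
from h import *
t=501.56*u+316.1*v+46.3*z
h=robot.move_linear(list(t+v*20),speed=8,f_stop=7);robot.sleep(.2);F=st(h)
q=np.array(robot.current_tcp_pos());b=q@v
for i in range(1,5):
    robot.move_linear(list(501.56*u+(b+i)*v+46.3*z),speed=10,f_stop=14);robot.sleep(.15);F=st(i)
    if -F@v>7:break
print(robot.current_ft_torque())
d=cam('scene');c=d['img'][120:210,270:390];cv2.imwrite('pics/e.png',cv2.resize(c,None,fx=6,fy=6,interpolation=cv2.INTER_CUBIC))
E
```

```text
True uv 498.52 326.33 45.9 F -0.72 -1.4 4.64 t 15.33
1 uv 498.66 326.33 45.89 F -7.03 -2.67 8.54 t 15.97
2 uv 498.61 326.44 45.91 F -7.1 -7.08 10.47 t 16.38
[-0.88996169  1.38344802 -0.11955406]
```

View pics/e.png

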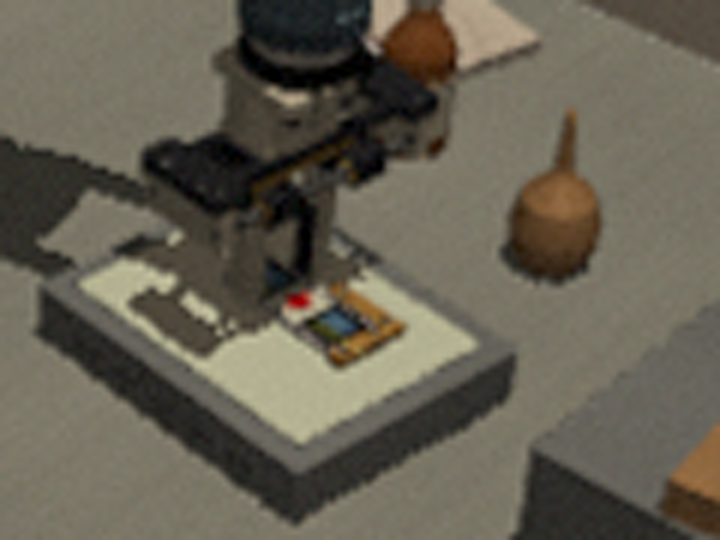

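The slide's window end sits inside the L: the brass bars at (365,300) and (370,345) frame it with no visible gap. The TCP agrees with home (u 498.6 against 498.4 predicted), and the z moment matches a side-fence reaction. I raise both presses to about 15 N so friction on the opal can't account for the readings.

```bash
python3 - <<'E'
from h import *
cu,cv=501.56,328.33
for i in range(8):
    F=st(i)
    if -F@u<14: cu+=1
    if -F@v<14: cv+=1
    if -F@u>=14 and -F@v>=14: break
    robot.move_linear(list(cu*u+cv*v+46.5*z),speed=8);robot.sleep(.2)
print(cu,cv,robot.current_ft_torque(),robot.current_eef_rot(),robot.current_finger_force())
robot.sleep(1);st('hold')
E
```

```text
0 uv 498.65 326.43 45.91 F -6.83 -7.06 10.45 t 16.43
1 uv 498.66 326.48 45.79 F -9.45 -8.88 11.85 t 16.95
2 uv 498.73 326.53 45.61 F -12.08 -13.65 12.39 t 17.48
3 uv 498.71 326.55 45.6 F -13.79 -15.54 16.57 t 18.0
4 uv 498.76 326.53 45.6 F -16.21 -15.24 18.03 t 18.48
505.56 331.33 [-2.10131047  3.20156478 -0.12249815] [-3.12766941 -0.02476775  3.01610024] 35.69104264955968
hold uv 498.77 326.56 45.62 F -16.5 -14.6 18.61 t 19.48
```

Both presses hold, but the tool has tilted 0.025 rad and bears down 18 N. I relieve the vertical force and correct the tilt, so the slide lies flat with margin.

```bash
python3 - <<'E'
from h import *
cu,cv,cz=505.0,331.0,46.5; o=np.array([np.pi,0,y0+np.pi])
r=np.array(robot.current_eef_rot())
for i in range(5):
    E=(R.from_euler('xyz',[np.pi,0,y0+np.pi])*R.from_euler('xyz',r).inv()).as_rotvec()
    print('tilt err',E.round(4))
    if i==0: c=np.zeros(3)
    c=c+0.7*E; cmd=(R.from_rotvec(c)*R.from_euler('xyz',o)).as_euler('xyz')
    if F[2]>7 if i else True: cz+=.5
    robot.move_linear(list(cu*u+cv*v+cz*z),ori=list(cmd),speed=8);robot.sleep(.25);F=st((i,cz));r=np.array(robot.current_eef_rot())
print(robot.current_ft_torque(),robot.current_eef_rot())
for n,b,s in(('scene',(310,145,350,190),12),):
    d=cam(n);c=d['img'][b[1]:b[3],b[0]:b[2]];cv2.imwrite('pics/f.png',cv2.resize(c,None,fx=s,fy=s,interpolation=cv2.INTER_CUBIC))
E
```

```text
tilt err [ 0.0106 -0.0263 -0.0007]
(0, 47.0) uv 498.84 326.58 45.63 F -14.12 -13.36 14.73 t 19.98
tilt err [-0.0004  0.0046 -0.0003]
(1, 47.5) uv 498.83 326.57 45.65 F -12.34 -11.4 10.33 t 20.48
tilt err [-0.0001  0.0011 -0.    ]
(2, 48.0) uv 498.81 326.56 45.69 F -11.76 -12.83 7.65 t 20.98
tilt err [-0.      0.0001  0.0001]
(3, 48.5) uv 498.79 326.55 45.72 F -10.1 -11.69 5.01 t 21.48
tilt err [-0.     -0.0002  0.0001]
(4, 48.5) uv 498.81 326.54 45.75 F -10.35 -11.84 5.32 t 21.98
[-2.14325132  2.26710634 -0.2709207 ] [ 3.14158943e+00 -4.80875819e-05  3.01557486e+00]
```

View pics/f.png

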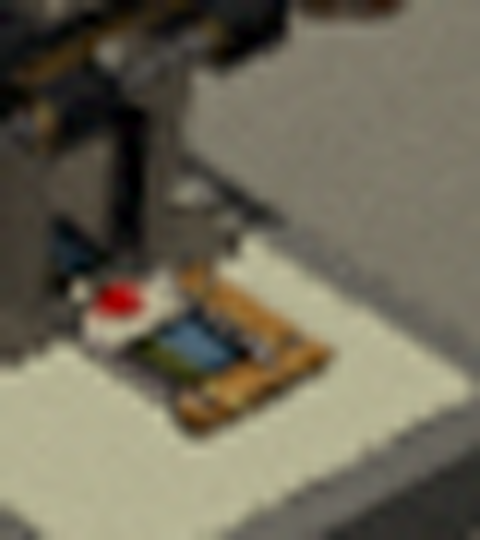

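The close-up shows the dot at (118,300) and the window end tucked into the L's inner corner near (265,350), with the tool now vertical. As a numeric check, I measure the dot relative to the L fitted in the same camera, so calibration offsets cancel.

```bash
python3 - <<'E'
from h import *
d=cam('scene');I=d['img'][160:178,310:330].astype(float);w=np.clip(I[...,2]-I[...,:2].max(2)-60,0,None)
yy,xx=np.mgrid[160:178,310:330];a,b=(w*xx).sum()/w.sum(),(w*yy).sum()/w.sum()
p=atz(d,a,b,50)-np.array([608.03,277.64,50]);print(a,b,'corner frame',p@u,p@v)
st('now');print(robot.current_joint_vel())
E
```

```text
319.43793911007026 169.56206088992974 corner frame -50.05785826822911 -20.796628828363097
now uv 498.81 326.55 45.73 F -9.96 -12.23 5.16 t 22.07
[-0.0009915  -0.00067495  0.00099408  0.00055184  0.00105182  0.00019713]
```

The dot is at (-50.1, -20.8) mm in the corner frame, and home is (-50.5, -20.5). The tool reads about 10 N and 12 N of steady push towards the two fences. I hand it in.

```bash
python3 -c "
from bench import robot
print(robot.hand_in())"
```

```text
the job is handed in; nothing more can be done
None
```

I handed the job in with the red-dot slide on the opal top, its dot measured 0.5 mm from home, and the robot still pressing it towards the end fence (about 10 N) and the side fence (about 12 N) by the wrist force; hand-in returned no verdict, I did not measure the slide's own tilt, and I did not picture the tray or bystanders again after the lift.

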